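# Hold a peg strip flush on a sloping valet stand

### The job

Slide the wooden valet stand across the glass towards the low aluminium rail, without lifting or tipping it, until its rear edge rests flat against that rail. Then pick up the white peg strip and lay it level across the middle of the stand's sloping panel, pegs outward, tilted so that its whole back lies flush on the slope. Finish while still gripping the strip and pressing it firmly to the panel, as if waiting for its adhesive to take, and leave the other things where they stand.

Things in the scene. Friction and masses are not known exactly. Their poses are not given: they have to be found in the camera images.
- rail: low straight aluminium rail fixed on the glass, to the right of the stand as the robot sees it and running roughly away from the robot, 320 long (its y) x 16 thick x 22 mm high. Origin on the glass under the middle of its front face (the long face towards the stand); its x points out of its back, away from the stand, z up.
- stand: loose wooden valet stand, about 0.8 kg: flat base block 120 deep (its x) x 200 wide (y) x 28 mm high that slides on the glass, with a sloping panel hinged above. Origin: centre of the base's underside; x points to its rear edge (towards the rail); low front face, the one to push, at x = -60 mm, rear face at +60 mm. Home, its origin is 60 mm in front of the rail's front face, square to it.
- panel_mid (a point): centre of the upper surface of the stand's light wooden sloping panel, 126 up the slope (its x, pointing up) x 200 wide (y, level) x 8 mm thick; z points out of the surface. It rises towards the rail from a stiff hinge (54 mm in front of the stand's origin, 32 mm above the glass); slope 17 to 34 degrees, differing from run to run, firm under a push of 25 N.
- strip_mid (a point): white plastic peg strip lying pegs up, 90 g, same end for end: flat bar 180 (its x) x 40 (y) x 8 mm; in its middle a tab to grip, 20 (x) x 34 (y), rising 32 mm above the bar; a peg 27 mm high, head 15 mm across, 78 mm either side. Fingers close along its x on the tab. Point: middle of the tab, 23 mm above the flat back; z points out of the peg side.
- spoon_rest: wooden spoon rest, a shallow tray 200 x 85 x 16 mm, to be left alone; origin under its centre. It and the strip lie at the left and right sides of the work area, either way round.
- warmer: silver aluminium hand warmer case, 100 x 62 x 18 mm, to be left alone; origin under its centre.
- tube: clear vitamin tube with white snap cap, 32 across x 99 mm high, standing, to be left alone; origin under its centre.
- ashtray: brown ceramic ashtray, empty, 110 across x 32 mm high, to be left alone; origin under its centre.
- mug: white mug, 80 across x 90 mm high, to be left alone; origin under its centre.

How it is judged:
On the way, in this order (a step that is already met when the one before it is completed fails the run):
1. the stand's rear edge rests flat against the rail, the strip still lying on the glass (x of stand in the frame of rail between -0.065 and -0.056 m and y of stand in the frame of rail between -0.06 and 0.06 m and angle between the x axis of stand and the x axis of rail, either way round below 0.05 rad and height (world z) of strip_mid below 0.035 m), for 0.2 s.
2. the strip is lifted off the glass in the gripper (height (world z) of strip_mid above 0.05 m and contact force between the fingers and strip above 1 N), for 0.1 s.
At the end, for the whole second after the job is handed in: Stand against the rail (gap under 5 mm, square within 0.05 rad, within 60 mm of its middle). Strip gripped, still, off the table, pressed to the panel with over 3 N; back parallel within 0.06 rad and on the surface within 4 mm, centred within 20 mm up the slope, 25 mm across, level within 0.12 rad (x of stand in the frame of rail between -0.065 and -0.056 m and y of stand in the frame of rail between -0.06 and 0.06 m and angle between the x axis of stand and the x axis of rail, either way round below 0.05 rad and angle between the z axis of strip_mid and the z axis of panel_mid, either way round below 0.06 rad and angle between the x axis of strip_mid and the y axis of panel_mid, either way round below 0.12 rad and z of strip_mid in the frame of panel_mid between 0.019 and 0.026 m and x of strip_mid in the frame of panel_mid between -0.02 and 0.02 m and y of strip_mid in the frame of panel_mid between -0.025 and 0.025 m and contact force between strip and panel above 3 N and contact force between the fingers and strip above 2 N and height (world z) of strip_mid above 0.05 m and contact force between strip and table below 0.1 N and linear speed of strip below 0.02 m/s); the arm keeps its last pose, push and grip.
It fails at once if the stand is lifted (over 15 mm) or tipped (over 0.2 rad) (height (world z) of stand above 0.015 m or angle between stand's own z axis and vertical above 0.2 rad).
It fails at once if another thing is moved by more than 25 mm or knocked over (distance of any of spoon_rest, warmer, tube, ashtray, mug from where it was at the start of the episode above 0.025 m or angle between any of spoon_rest, warmer, tube, ashtray, mug's own z axis and vertical above 0.5 rad).
It also fails if it takes over 51 s, if anything falls off the work surface, if the arm or the gripper's body presses on something with over 40 N, if the wrist force passes 120 N, or if a joint passes its speed limit or range.

### The arm

A 7-joint arm with a two-finger parallel gripper is mounted at the origin on the work surface. World frame = base frame: x ahead of the robot, y to its left, z up, the work surface at z = 0. Lengths are in m, angles in rad, forces in N, time in s.
With the tool pointing down it reaches from about 0.4 to 0.925 m from the base axis. Payload 5.6 kg.
Tool frame: the origin (TCP) lies between the finger pads; the fingertips stand 11 mm ahead of it and the grasp point (between the pads) lies 8 mm behind it; z points along the fingers, y is the line along which they close (so a half turn about z gives the same grasp; the last joint's range is limited). The gripper opens to 85 mm and grips with 20 to 120 N. Pads are 22 mm wide; open, the fingers measure 114 mm over their backs; the gripper's body (76 mm by 85 mm) begins 54 mm behind the grasp point. The pads swing forward as they close: fully open they stand 13 mm farther back than shut.
Start: joints at [-1.194, 0.468, -0.012, 1.603, 0.006, 1.071, -0.056], TCP at [0.265, 0.594, 0.242] pointing down, gripper open.
Joint ranges: [-2.53, 2.53], [-0.31, 2.02], [-1.57, 1.55], [0.28, 2.44], [-1.29, 4.43], [0.15, 1.84], [-2.92, 2.92]. Speed limits (rad/s): [2.57, 2.57, 3.14, 3.14, 3.14, 3.14, 3.14].

### API

Orientations are given as a rotation vector (axis times angle).
In Python, from workcell import manip, cams, sign_off gives the robot as it stands. The module is installed in compiled form; this text tells all that it offers.
- The arm moves only by the tool servo_tool, never from a script. Its argument "moves" is text: rows parted by semicolons, each of 7 numbers parted by spaces: the shift along the tool's x, y, z in cm, then the turn, a rotation vector about the tool's x, y, z in degrees, then the closure, from 0 (fully open) to 1 (shut). In form: tx ty tz ax ay az hand; .... A call has exactly 8 rows; each row shifts and turns the commanded pose from where the row before left it, along the tool's axes as they then stand; what a row does not reach is not made up. A row lasts 1/12 s, in which the tool goes at most 41.7 mm and 7.16 degrees, less where a joint would pass 70% of its speed; a pose out of reach is approached as far as the arm can. A call is refused whole if a number of a shift passes 4.17 or a number of a turn 7.16, either way. A call with a gripper value outside its range is refused whole. The fingers move at their own pace and stop on an object; the grip force is fixed at half the most. Time passes only in rows, so rows that do not move let the fingers close, or fill a call up. It gives the time, the measured TCP pose, the force, the opening and the grip force at its end, in the units of the state.
- manip.get_state(): the state, without advancing time (a new reading comes with each control period).
- cams.get_image(name): name is "scene" or "top" or "wrist"; returns a dict with "img" (420x560x3 uint8, red, green, blue), "K" (3x3 intrinsics, pixels), "rvec" (rotation vector, rad) and "tvec" (3), from world to camera coordinates, as OpenCV has them. Camera axes: x right, y down, z forward; pixel columns grow to the right and rows downward; lengths in m; the calibration is good to about 2 mm. A picture is of the moment at which its call begins. There is no depth.
- sign_off(): hands the job in; it is judged then, once.
The state is a dict: "time": time; "qpos": joint angles; "joint_vel": joint speeds; "joint_torque": joint torques, N m; "tcp_pos": TCP position; "eef_rot": TCP orientation; "wrist_force": force on the tool from outside, world axes, zero at the start; "ft_torque": the same for the moment, N m; "opening": finger opening in m; "grip_force": force on a finger pad.
Only numpy, scipy, OpenCV 4.12 (cv2) and the standard library are available. Lean on these libraries where they do the work, as an engineer would, in place of code of your own. Each camera call takes 0.05 s, during which the arm holds its last target. There are 200 camera calls.

## Working session

There is one attempt and no reset: what is moved stays moved. The work goes in short steps, Python scripts to look and compute and a tool call to move; the robot and the scene stay as the last step left them, time stands still between calls to the robot, and variables do not carry over. Pictures are saved under pics/ and viewed, at most 10 in all, crops included, and the job is handed in when it is done.

Besides the shell and the picture viewer there is one more tool, called after ">>>" by a JSON object that holds its "method" and its "body", one argument or row to a line. servo_tool: Moves the arm, as the interface text tells. Its arguments: {"type":"object","properties":{"moves":{"type":"string"}},"required":["moves"]}

```bash
mkdir -p pics && cat > h.py <<'E'
import numpy as np, cv2
from scipy.spatial.transform import Rotation as R
from workcell import manip, cams, sign_off
def grab(n,f=None):
    d=cams.get_image(n)
    if f: cv2.imwrite('pics/'+f,d['img'][:,:,::-1])
    return d
def ray(d,uv,z):
    uv=np.atleast_2d(np.array(uv,float)); Rm=cv2.Rodrigues(np.array(d['rvec'],float))[0]; t=np.array(d['tvec'],float).ravel()
    c=-Rm.T@t; v=(np.c_[uv,np.ones(len(uv))]@np.linalg.inv(np.array(d['K'])).T)@Rm
    return c+v*((z-c[2])/v[:,2])[:,None]
def proj(d,P):
    return cv2.projectPoints(np.atleast_2d(np.array(P,float)),np.array(d['rvec'],float),np.array(d['tvec'],float),np.array(d['K'],float),None)[0][:,0]
E
python3 - <<'E'
from h import *
import pickle
D={n:grab(n,n+'0.png') for n in('scene','top')}
pickle.dump(D,open('d0.pkl','wb'))
for n in D: print(n,D[n]['K'],D[n]['rvec'],D[n]['tvec'])
s=manip.get_state();print(s)
E
```

```text
scene [[396.18206853   0.         281.86086073]
 [  0.         396.18206853 211.60524025]
 [  0.           0.           1.        ]] [ 1.86803227  1.19422077 -0.66195253] [-0.21640084 -0.22717528  1.67626007]
top [[399.46808796   0.         288.10204982]
 [  0.         399.46808796 210.66585731]
 [  0.           0.           1.        ]] [ 2.20327975 -2.18218381  0.10597904] [-0.01569967  0.57857508  1.14764983]
{'time': 0.1, 'qpos': array([-1.19397519,  0.46837036, -0.01160841,  1.60356345,  0.00598141,
        1.07143459, -0.05627243]), 'joint_vel': array([ 0.0007768 , -0.00114298,  0.00045919, -0.0025897 ,  0.00057025,
       -0.0007395 ,  0.00126211]), 'joint_torque': array([ 9.27459660e-04, -5.33515728e+01,  2.13740050e-02, -2.51961333e+01,
        1.13807377e-02,  4.37643524e-03, -1.98389972e-05]), 'tcp_pos': array([0.26478041, 0.5930598 , 0.24136765]), 'eef_rot': array([-6.54629135e-01, -3.07236372e+00,  2.70381120e-03]), 'wrist_force': array([ 0.4752908 , -0.20142298, -0.06801179]), 'ft_torque': array([ 0.00283662,  0.03469797, -0.00656677]), 'grip_force': 0.0, 'opening': 0.08550767047928146}
```

View pics/top0.png

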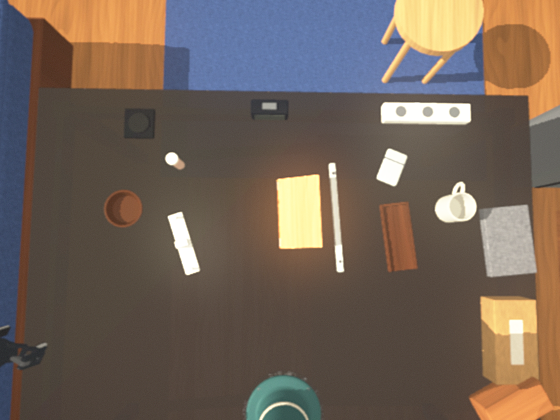

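View pics/scene0.png

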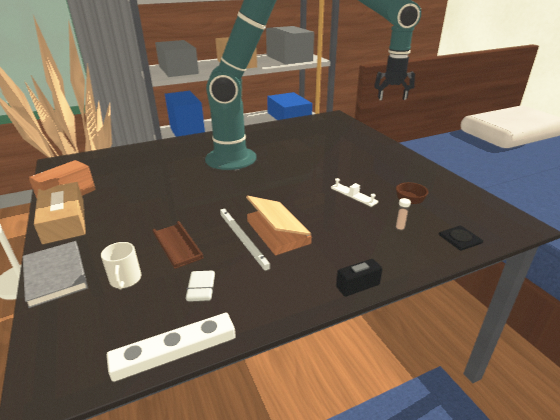

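The top view shows the stand's panel at about (278–322, 176–248), the rail from (333,163) to (340,271), and the strip from (176,213) to (192,274). The tube is at (175,160) and the ashtray at (123,208). The scene view shows the panel rising towards the rail. Next I measure these.

```bash
python3 - <<'E'
from h import *
import pickle
D=pickle.load(open('d0.pkl','rb'));d=D['top'];im=d['img'];hsv=cv2.cvtColor(im,cv2.COLOR_RGB2HSV)
def blob(m,box):
    z=np.zeros_like(m);x0,y0,x1,y1=box;z[y0:y1,x0:x1]=m[y0:y1,x0:x1]
    c=max(cv2.findContours(z,0,1)[0],key=cv2.contourArea);return c,cv2.minAreaRect(c)
br=(hsv[...,2]>120).astype(np.uint8)
for n,b,z in(('rail',(328,158,350,276),.022),('panel',(265,165,327,260),.06),('strip',(160,205,205,280),.01)):
    c,r=blob(br,b);bx=cv2.boxPoints(r)
    print(n,r,'\n',bx.round(1).tolist(),'\n',ray(d,bx,z).round(4).tolist())
# scene panel/base polygons
s=D['scene'];hs=cv2.cvtColor(s['img'],cv2.COLOR_RGB2HSV)
cv2.imwrite('pics/crops.png',np.vstack([cv2.resize(im[150:285,260:360][:,:,::-1],(400,540),interpolation=2)]) )
a=cv2.resize(s['img'][180:280,210:330][:,:,::-1],(720,600),interpolation=2);cv2.imwrite('pics/cs.png',a)
E
```

```text
rail ((336.5, 217.0), (110.0, 17.0), 90.0) 
 [[328.0, 162.0], [345.0, 162.0], [345.0, 272.0], [328.0, 272.0]] 
 [[0.7245, -0.1271, 0.022], [0.7251, -0.1776, 0.022], [0.4019, -0.1769, 0.022], [0.4015, -0.1275, 0.022]]
panel ((295.5, 216.5), (85.0, 61.0), 90.0) 
 [[265.0, 174.0], [326.0, 174.0], [326.0, 259.0], [265.0, 259.0]] 
 [[0.6799, 0.0574, 0.06], [0.6821, -0.1168, 0.06], [0.4406, -0.1172, 0.06], [0.4392, 0.0542, 0.06]]
strip ((182.67001342773438, 243.28839111328125), (63.68928146362305, 18.268634796142578), 72.47443389892578) 
 [[164.39999389648438, 215.6999969482422], [181.8000030517578, 210.1999969482422], [201.0, 270.8999938964844], [183.5, 276.3999938964844]] 
 [[0.5611, 0.3529, 0.01], [0.5778, 0.3025, 0.01], [0.4011, 0.2418, 0.01], [0.3849, 0.2918, 0.01]]
```

View pics/cs.png

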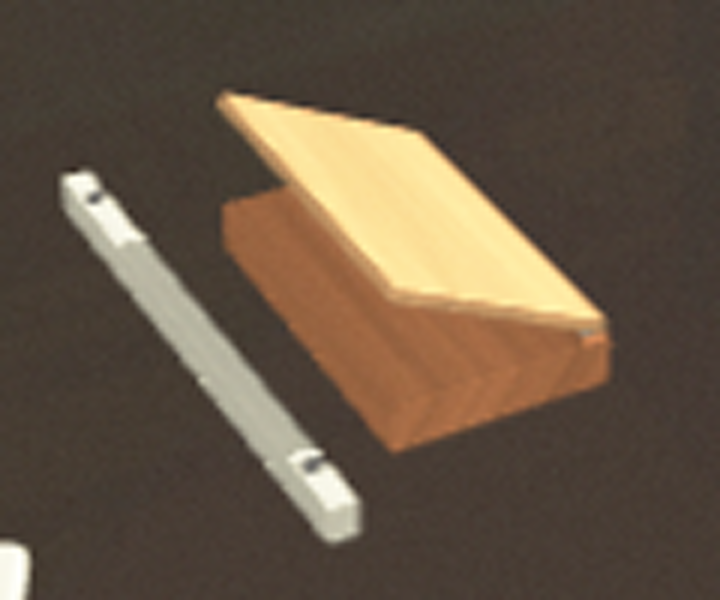

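View pics/crops.png

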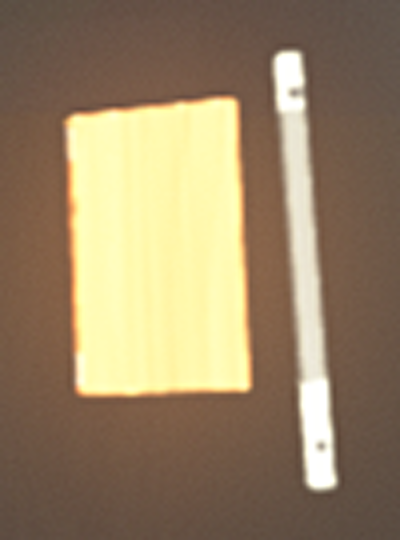

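The scene crop gives the stand base's bottom corners at about (276,255), (247.5,221) and (311,244). It also gives the panel corners at (247,195.5), (275,229), (280,202) and (311,234). The top crop gives the same panel corners and the rail's edges, so I triangulate.

```bash
python3 - <<'E'
from h import *
import pickle
D=pickle.load(open('d0.pkl','rb'));t=D['top'];s=D['scene']
T=lambda p:np.array(p)/4+[260,150]-.4
S=lambda p:np.array(p)/6+[210,180]-.4
def P(d): return np.array(d['K'])@np.c_[cv2.Rodrigues(d['rvec'])[0],d['tvec']]
tp=T([[67,118],[77,393],[237,98],[250,389]]);sp=S([[605,322],[420,132],[392,292],[222,93]])
X=cv2.triangulatePoints(P(t),P(s),tp.T,sp.T);X=(X[:3]/X[3]).T
print('panel FF,FN,RF,RN',X.round(4).tolist())
f=(X[0]+X[1])/2;r=(X[2]+X[3])/2;v=r-f;print('slope',np.degrees(np.arctan2(v[2],np.hypot(*v[:2]))),np.linalg.norm(v),'dir',np.degrees(np.arctan2(v[1],v[0])),'w',X[0]-X[1],X[2]-X[3])
b=ray(s,S([[397,452],[225,247],[607,382]]),0);print('base RF,RN,FF',b.round(4).tolist())
rf=ray(t,T([[274,55],[306,488]]),.022);print('rail front top',rf.round(4).tolist(),np.linalg.norm(rf[0]-rf[1]))
rb=ray(s,S([[345,540],[62,208]]),0);print('rail scene back bottom',rb.round(4).tolist())
print('rail scene front top',ray(s,S([[358,503],[95,170]]),.022).round(4).tolist())
# objects: rough positions
print('strip mid etc', ray(t,[[182.7,243.3]],.01), 'tube',ray(t,[[177,165]],0),'ash',ray(t,[[123,208]],.03))
E
```

```text
panel FF,FN,RF,RN [[0.6689, 0.0244, 0.0364], [0.4701, 0.0154, 0.0374], [0.6761, -0.0923, 0.0935], [0.4756, -0.1009, 0.0941]]
slope 25.99578772040393 0.12979370662484632 dir -86.87442463665103 w [ 0.19877811  0.00900068 -0.00102688] [ 0.20050407  0.00855767 -0.00059818]
base RF,RN,FF [[0.6756, -0.0903, -0.0], [0.4773, -0.1034, 0.0], [0.6695, 0.0255, 0.0]]
rail front top [[0.7204, -0.1274, 0.022], [0.4028, -0.151, 0.022]] 0.3185105631975745
rail scene back bottom [[0.7232, -0.137, 0.0], [0.4029, -0.1712, 0.0]]
rail scene front top [[0.7263, -0.1314, 0.022], [0.4074, -0.1518, 0.022]]
strip mid etc [[0.48071296 0.2970117  0.01      ]] tube [[0.71391378 0.32306432 0.        ]] ash [[0.58084022 0.46637738 0.03      ]]
```

```bash
cat >> h.py <<'E'
def frame(az,tilt=0):
    """tool y at world azimuth az (deg), tool z down, tilted about tool y by tilt deg (tool z leans towards -y world for az~0,tilt>0 sign checked by caller)"""
    a=np.radians(az);y=np.array([np.cos(a),np.sin(a),0]);z=np.array([0,0,-1.]);
    return R.from_matrix(np.c_[np.cross(y,z),y,z])*R.from_euler('y',tilt,degrees=True)
def plan(p,Rt,N,start=None):
    s=manip.get_state()
    p0,R0=(s['tcp_pos'],R.from_rotvec(s['eef_rot'])) if start is None else start
    w=(R0.inv()*Rt).as_rotvec()/N;r=R.from_rotvec(w).as_matrix()
    A=sum(np.linalg.matrix_power(r,k) for k in range(N))
    t=np.linalg.solve(A,R0.as_matrix().T@(np.array(p)-p0))
    print(N,'rows:',(t*100).round(2),np.degrees(w).round(2));return np.array(p),Rt
E
python3 - <<'E'
from h import *
F=frame(4); print(F.as_matrix().round(2))
plan([.578,.075,.16],F,16); plan([.578,.075,.16],F,20)
E
```

```text
[[-0.07  1.    0.  ]
 [ 1.    0.07  0.  ]
 [ 0.    0.   -1.  ]]
16 rows: [-3.95 -0.4   0.51] [-0.01  0.    3.87]
20 rows: [-3.17 -0.3   0.41] [-0.   0.   3.1]
```

>>> {"method": "servo_tool", "body": {
  "moves": "-3.95 -0.4 0.51 0 0 3.87 0;-3.95 -0.4 0.51 0 0 3.87 0;-3.95 -0.4 0.51 0 0 3.87 0;-3.95 -0.4 0.51 0 0 3.87 0;-3.95 -0.4 0.51 0 0 3.87 0;-3.95 -0.4 0.51 0 0 3.87 0;-3.95 -0.4 0.51 0 0 3.87 0;-3.95 -0.4 0.51 0 0 3.87 0"
}}

```text
time: 0.77
tcp_pos: [0.4941, 0.3763, 0.2009]
eef_rot: [1.456, 2.784, -0.001]
wrist_force: [0.8, 0.2, 0.5]
opening: 0.0855
grip_force: 0.0
```

>>> {"method": "servo_tool", "body": {
  "moves": "-3.95 -0.4 0.51 0 0 3.87 0;-3.95 -0.4 0.51 0 0 3.87 0;-3.95 -0.4 0.51 0 0 3.87 0;-3.95 -0.4 0.51 0 0 3.87 0;-3.95 -0.4 0.51 0 0 3.87 0;-3.95 -0.4 0.51 0 0 3.87 0;-3.95 -0.4 0.51 0 0 3.87 0;-3.95 -0.4 0.51 0 0 3.87 0"
}}

```text
time: 1.43
tcp_pos: [0.5779, 0.0739, 0.1602]
eef_rot: [2.146, 2.294, -0.0]
wrist_force: [0.6, 0.9, -0.4]
opening: 0.0855
grip_force: 0.0
```

```bash
python3 - <<'E'
from h import *
plan([.578,.075,.016],frame(4),7)
s=manip.get_state();print(s['tcp_pos'],s['wrist_force'],s['qpos'])
E
```

```text
7 rows: [0.02 0.   2.06] [ 0.    0.   -0.02]
[0.57787625 0.07388084 0.16020109] [ 0.64722784  0.93853273 -0.37549538] [-0.45967128  0.46233449  0.35397207  1.8604531  -0.20615795  0.85445282
  0.06316042]
```

>>> {"method": "servo_tool", "body": {
  "moves": "0 0 2.4 0 0 0 0;0 0 2.4 0 0 0 0;0 0 2.4 0 0 0 0;0 0 2.4 0 0 0 0;0 0 2.4 0 0 0 0;0 0 1.4 0 0 0 0;0 0 1.0 0 0 0 0;0 0 0 0 0 0 0"
}}

```text
time: 2.1
tcp_pos: [0.5764, 0.0755, 0.0147]
eef_rot: [-2.141, -2.297, 0.005]
wrist_force: [-0.5, 0.3, -0.3]
opening: 0.0854
grip_force: 0.0
```

```bash
python3 - <<'E'
from h import *
grab('scene','s1.png')
d=grab('wrist','w1.png')
s=manip.get_state();print(s['tcp_pos'],s['wrist_force'])
im=cv2.imread('pics/s1.png')[170:290,190:350];cv2.imwrite('pics/s1c.png',cv2.resize(im,(800,600),interpolation=2))
E
```

```text
[0.57818232 0.07575085 0.01713525] [ 0.18869306 -0.09347688  1.12223299]
```

View pics/s1c.png

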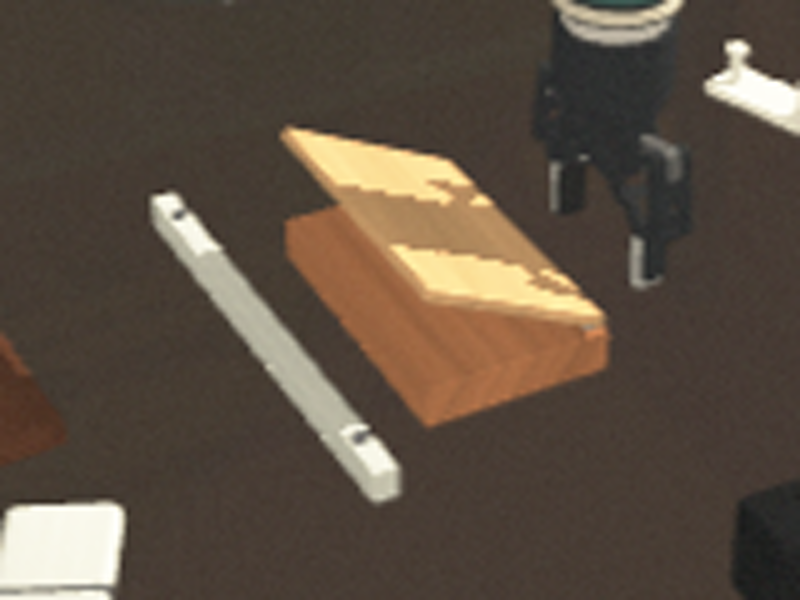

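The crop shows the open fingers upright, clear of the stand's front face at about (610,330), and low on the glass. I start the push.

>>> {"method": "servo_tool", "body": {
  "moves": "-1 0 0 0 0 0 0;-1 0 0 0 0 0 0;-1 0 0 0 0 0 0;-0.7 0 0 0 0 0 0;-0.7 0 0 0 0 0 0;-0.6 0 0 0 0 0 0;-0.6 0 0 0 0 0 0;-0.6 0 0 0 0 0 0"
}}

```text
time: 2.87
tcp_pos: [0.5822, 0.0171, 0.0173]
eef_rot: [-2.138, -2.298, -0.005]
wrist_force: [0.9, 7.7, 2.9]
opening: 0.0854
grip_force: 3.7
```

>>> {"method": "servo_tool", "body": {
  "moves": "-0.4 0 0 0 0 0 0;-0.4 0 0 0 0 0 0;-0.3 0 0 0 0 0 0;-0.3 0 0 0 0 0 0;-0.2 0 0 0 0 0 0;-0.2 0 0 0 0 0 0;-0.1 0 0 0 0 0 0;0 0 0 0 0 0 0"
}}

```text
time: 3.53
tcp_pos: [0.5836, -0.0023, 0.0173]
eef_rot: [-2.139, -2.298, -0.004]
wrist_force: [-1.1, 7.0, 2.2]
opening: 0.0852
grip_force: 3.4
```

Still only friction force, so the stand isn't on the rail yet. I continue gently.

>>> {"method": "servo_tool", "body": {
  "moves": "-0.2 0 0 0 0 0 0;-0.2 0 0 0 0 0 0;-0.15 0 0 0 0 0 0;-0.1 0 0 0 0 0 0;-0.1 0 0 0 0 0 0;-0.1 0 0 0 0 0 0;-0.1 0 0 0 0 0 0;0 0 0 0 0 0 0"
}}

```text
time: 4.2
tcp_pos: [0.584, -0.0087, 0.0173]
eef_rot: [-2.134, -2.298, -0.007]
wrist_force: [-1.5, 13.1, 6.0]
opening: 0.0854
grip_force: 6.4
```

>>> {"method": "servo_tool", "body": {
  "moves": "-0.1 0 0 0 0 0 0;-0.1 0 0 0 0 0 0;-0.1 0 0 0 0 0 0;-0.1 0 0 0 0 0 0;0 0 0 0 0 0 0;0 0 0 0 0 0 0;0 0 0 0 0 0 0;0 0 0 0 0 0 0"
}}

```text
time: 4.87
tcp_pos: [0.5835, -0.0091, 0.0173]
eef_rot: [-2.128, -2.298, -0.009]
wrist_force: [-5.2, 18.9, 7.3]
opening: 0.0852
grip_force: 9.8
```

```bash
python3 - <<'E'
from h import *
s=manip.get_state();print(s['tcp_pos'],s['wrist_force'])
d=grab('scene','s2.png');t=grab('top','t2.png')
im=d['img'][170:290,190:330][:,:,::-1];a=cv2.resize(im,(700,600),interpolation=2);cv2.imwrite('pics/s2c.png',a)
E
```

```text
[ 0.58353531 -0.00912397  0.01727689] [-5.19585634 18.89479346  7.27927533]
```

View pics/s2c.png

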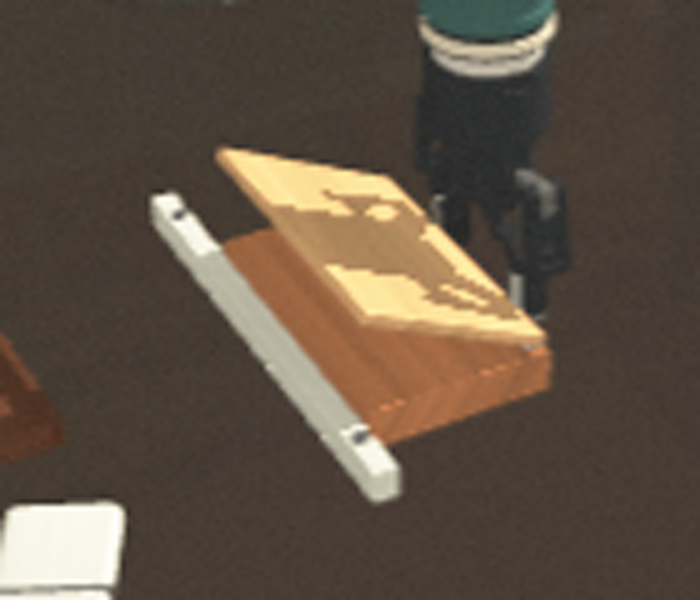

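The stand's rear edge now lies along the rail from about (225,250) to (375,440), with no visible gap. I back off, rise, and move on to the strip.

>>> {"method": "servo_tool", "body": {
  "moves": "0.3 0 0 0 0 0 0;0.7 0 0 0 0 0 0;1.5 0 0 0 0 0 0;2 0 0 0 0 0 0;2 0 -2 0 0 0 0;1 0 -4 0 0 0 0;0 0 -4 0 0 0 0;0 0 -4 0 0 0 0"
}}

```text
time: 5.63
tcp_pos: [0.5786, 0.0565, 0.158]
eef_rot: [-2.141, -2.299, 0.002]
wrist_force: [1.1, 0.3, 0.3]
opening: 0.0856
grip_force: 0.0
```

```bash
python3 - <<'E'
from h import *
s=manip.get_state();print(s['tcp_pos'],R.from_rotvec(s['eef_rot']).as_matrix().round(3).tolist())
plan([.481,.297,.16],frame(19),8)
E
```

```text
[0.57862751 0.05649803 0.15795068] [[-0.071, 0.997, -0.001], [0.997, 0.071, -0.001], [-0.001, -0.001, -1.0]]
8 rows: [ 3.19 -0.65 -0.03] [-0.01  0.   -1.86]
```

>>> {"method": "servo_tool", "body": {
  "moves": "3.2 -0.65 0 0 0 -1.86 0;3.2 -0.65 0 0 0 -1.86 0;3.2 -0.65 0 0 0 -1.86 0;3.2 -0.65 0 0 0 -1.86 0;3.2 -0.65 0 0 0 -1.86 0;3.2 -0.65 0 0 0 -1.86 0;3.2 -0.65 0 0 0 -1.86 0;3.2 -0.65 0 0 0 -1.86 0"
}}

```text
time: 6.3
tcp_pos: [0.4813, 0.2984, 0.1569]
eef_rot: [1.825, 2.556, 0.001]
wrist_force: [1.0, -0.4, 0.1]
opening: 0.0857
grip_force: 0.0
```

```bash
python3 - <<'E'
from h import *
import pickle
s=manip.get_state();print(s['tcp_pos'])
D={n:grab(n,n+'3.png') for n in('wrist','top','scene')};pickle.dump(D,open('d3.pkl','wb'))
t=D['top']['img'][150:285,250:350];c=D['scene']['img'][170:290,190:330]
w=D['wrist']['img']
o=np.zeros((600,800,3),np.uint8);o[:300,:400]=cv2.resize(w,(400,300));o[:,400:800]=cv2.resize(t,(400,540),interpolation=2)[[*range(540)]+[539]*60];o[300:600,:350]=cv2.resize(c,(350,300),interpolation=2)
cv2.imwrite('pics/m3.png',o[:,:,::-1])
E
```

```text
[0.48131674 0.29842116 0.15690612]
```

View pics/m3.png

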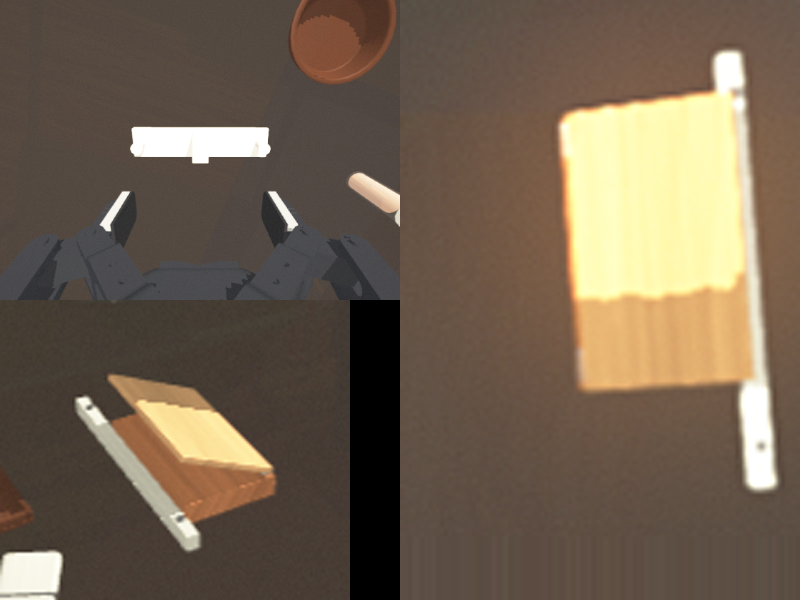

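Wrist view (top-left): the strip is parallel to the finger line and centred, with its bar's far corners at about (132,128) and (269,128) and its tab at (201,163), at 1.4 times reduction. The top view shows the panel at the rail, so I compute both.

```bash
python3 - <<'E'
from h import *
import pickle
D=pickle.load(open('d3.pkl','rb'));t=D['top'];s=D['scene'];w=D['wrist']
def P(d): return np.array(d['K'])@np.c_[cv2.Rodrigues(d['rvec'])[0],d['tvec']]
tp=np.array([[162,115],[180,388],[328,92],[353,380]])/4+[250,150]-.4
sp=np.array([[545,340],[390,178],[365,323],[218,150]])/5+[190,170]-.4
X=cv2.triangulatePoints(P(t),P(s),tp.T,sp.T);X=(X[:3]/X[3]).T
f=(X[0]+X[1])/2;r=(X[2]+X[3])/2;v=r-f
print(X.round(4).tolist(),'mid',X.mean(0).round(4),'slope',np.degrees(np.arctan2(v[2],np.hypot(*v[:2]))),np.linalg.norm(v),'y az',[np.degrees(np.arctan2(*(a-b)[1::-1])) for a,b in((X[0],X[1]),(X[2],X[3]))])
c=ray(w,np.array([[132,128],[269,128]])*1.4,.008);print('far edge',c.round(4).tolist(),np.linalg.norm(c[0]-c[1]),np.degrees(np.arctan2(*(c[0]-c[1])[1::-1])))
m=(w['img'].min(2)>190).astype(np.uint8);m[:160]=0;m[240:]=0;m[:,:170]=0;m[:,390:]=0
k=max(cv2.findContours(m,0,1)[0],key=cv2.contourArea)[:,0];print(k.min(0),k.max(0))
col=[(u,np.where(m[:,u])[0].max(),np.where(m[:,u])[0].min()) for u in range(180,385,8) if m[:,u].any()];print(col)
print('tcp proj',proj(w,[[.4813,.2984,z] for z in(.0,.023,.04)]).round(1))
E
```

```text
[[0.6718, -0.0156, 0.0352], [0.4742, -0.0294, 0.0376], [0.6812, -0.1295, 0.0884], [0.4817, -0.1454, 0.0925]] mid [ 0.5772 -0.08    0.0634] slope 25.114480313688574 0.12723861063478345 y az [np.float64(4.020165785905593), np.float64(4.556328789770178)]
far edge [[0.3936, 0.2878, 0.008], [0.5627, 0.3457, 0.008]] 0.17871562930496646 -161.09792510225677
[182 178] [378 228]
[(188, np.int64(217), np.int64(178)), (196, np.int64(218), np.int64(178)), (204, np.int64(219), np.int64(178)), (212, np.int64(219), np.int64(178)), (220, np.int64(219), np.int64(178)), (228, np.int64(219), np.int64(178)), (236, np.int64(219), np.int64(178)), (244, np.int64(219), np.int64(178)), (252, np.int64(219), np.int64(178)), (260, np.int64(219), np.int64(178)), (268, np.int64(219), np.int64(178)), (276, np.int64(227), np.int64(178)), (284, np.int64(227), np.int64(178)), (292, np.int64(219), np.int64(178)), (300, np.int64(219), np.int64(178)), (308, np.int64(219), np.int64(178)), (316, np.int64(219), np.int64(178)), (324, np.int64(219), np.int64(178)), (332, np.int64(219), np.int64(178)), (340, np.int64(219), np.int64(178)), (348, np.int64(219), np.int64(178)), (356, np.int64(219), np.int64(178)), (364, np.int64(219), np.int64(179)), (372, np.int64(218), np.int64(179))]
tcp proj [[277.5 196. ]
 [277.5 202.8]
 [277.4 208.5]]
```

>>> {"method": "servo_tool", "body": {
  "moves": "0 0.25 2.5 0 0 0 0;0 0 2.5 0 0 0 0;0 0 2.5 0 0 0 0;0 0 2.4 0 0 0 0;0 0 1.5 0 0 0 0;0 0 1.2 0 0 0 0;0 0 0.8 0 0 0 0;0 0 0 0 0 0 0"
}}

```text
time: 7.12
tcp_pos: [0.4838, 0.2972, 0.0214]
eef_rot: [-1.828, -2.555, 0.004]
wrist_force: [0.5, -0.8, 0.6]
opening: 0.0856
grip_force: 0.0
```

>>> {"method": "servo_tool", "body": {
  "moves": "0 0 0 0 0 0 0.3;0 0 0 0 0 0 0.6;0 0 0 0 0 0 1;0 0 0 0 0 0 1;0 0 0 0 0 0 1;0 0 0 0 0 0 1;0 0 0 0 0 0 1;0 0 0 0 0 0 1"
}}

```text
time: 7.78
tcp_pos: [0.4843, 0.2991, 0.0235]
eef_rot: [1.826, 2.556, 0.002]
wrist_force: [-0.3, -0.4, 5.4]
opening: 0.019
grip_force: 60.1
```

>>> {"method": "servo_tool", "body": {
  "moves": "0 0 -0.8 0 0 0 1;0 0 -1.5 0 0 0 1;0 0 -2 0 0 0 1;0 0 -2 0 0 0 1;0 0 -2 0 0 0 1;0 0 -2 0 0 0 1;0 0 -2 0 0 0 1;0 0 -1 0 0 0 1"
}}

```text
time: 8.45
tcp_pos: [0.4845, 0.299, 0.1582]
eef_rot: [1.826, 2.555, 0.004]
wrist_force: [0.4, -0.8, -1.3]
opening: 0.0189
grip_force: 59.1
```

```bash
python3 - <<'E'
from h import *
s=manip.get_state();print(s['tcp_pos'],s['opening'],s['grip_force'],s['wrist_force'],s['ft_torque'])
F=frame(4.2,-25.5);n=-F.as_matrix()[:,2];m=np.array([.577,-.080,.0640]);print(n)
plan(m+n*.083,F,16)
w=grab('wrist','w4.png');cv2.imwrite('pics/w4c.png',w['img'][:,:,::-1])
E
```

```text
[0.48450299 0.29904143 0.15819089] 0.018942049401940348 59.07615780830383 [ 0.36678034 -0.80411684 -1.30890422] [-0.01402436 -0.03802457  0.0165576 ]
[-0.03152986  0.42935495  0.90258528]
16 rows: [-2.17  0.1   0.58] [ 0.21 -1.59  0.9 ]
```

View pics/w4c.png

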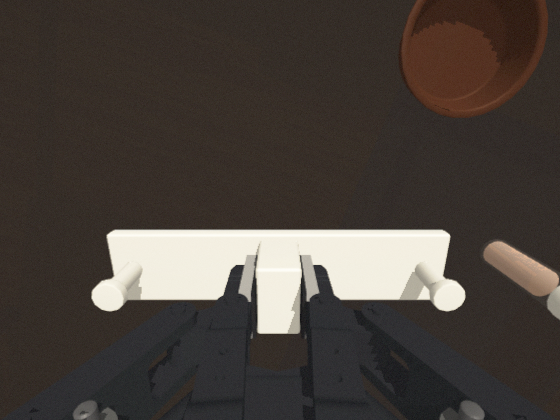

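The strip is held square, with its bar from (110,232) to (448,232) and the tab at (279,285). I move to the hover above the panel.

>>> {"method": "servo_tool", "body": {
  "moves": "-2.17 0.1 0.58 0.21 -1.59 0.9 1;-2.17 0.1 0.58 0.21 -1.59 0.9 1;-2.17 0.1 0.58 0.21 -1.59 0.9 1;-2.17 0.1 0.58 0.21 -1.59 0.9 1;-2.17 0.1 0.58 0.21 -1.59 0.9 1;-2.17 0.1 0.58 0.21 -1.59 0.9 1;-2.17 0.1 0.58 0.21 -1.59 0.9 1;-2.17 0.1 0.58 0.21 -1.59 0.9 1"
}}

```text
time: 9.17
tcp_pos: [0.5396, 0.1281, 0.126]
eef_rot: [1.876, 2.299, -0.231]
wrist_force: [0.2, 0.9, -1.3]
opening: 0.0188
grip_force: 59.0
```

>>> {"method": "servo_tool", "body": {
  "moves": "-2.17 0.1 0.58 0.21 -1.59 0.9 1;-2.17 0.1 0.58 0.21 -1.59 0.9 1;-2.17 0.1 0.58 0.21 -1.59 0.9 1;-2.17 0.1 0.58 0.21 -1.59 0.9 1;-2.17 0.1 0.58 0.21 -1.59 0.9 1;-2.17 0.1 0.58 0.21 -1.59 0.9 1;-2.17 0.1 0.58 0.21 -1.59 0.9 1;-2.17 0.1 0.58 0.21 -1.59 0.9 1"
}}

```text
time: 9.83
tcp_pos: [0.5734, -0.0474, 0.1374]
eef_rot: [1.894, 2.037, -0.434]
wrist_force: [0.3, -0.3, -1.2]
opening: 0.0194
grip_force: 59.0
```

```bash
python3 - <<'E'
from h import *
import pickle
s=manip.get_state();print(s['tcp_pos'],s['wrist_force'],s['ft_torque'])
R0=R.from_rotvec(s['eef_rot']).as_matrix();print(R0.round(3).tolist())
F=frame(4.2,-25.5);n=-F.as_matrix()[:,2];m=np.array([.577,-.080,.0640])
plan(m+n*.03,F,8)
d={k:grab(k,k+'5.png') for k in('wrist','scene','top')};pickle.dump((d,s),open('d5.pkl','wb'))
w=d['wrist']
# held bar far edge in tool frame: plane at tool z=.0235-.008 
P=lambda d: cv2.Rodrigues(d['rvec'])[0]
c=-P(w).T@np.array(w['tvec']).ravel()
for uv in([110,232],[448,232]):
    v=P(w).T@np.linalg.inv(w['K'])@np.r_[uv,1]; ct=R0.T@(c-s['tcp_pos']);vt=R0.T@v
    print('edge tool',(ct+vt*(.0155-ct[2])/vt[2]).round(4))
o=np.zeros((420,800,3),np.uint8);o[:,:400]=cv2.resize(w['img'],(400,300))[[*range(300)]+[299]*120];o[:,400:]=cv2.resize(d['scene']['img'][150:290,200:333],(400,420),interpolation=2)
cv2.imwrite('pics/m5.png',o[:,:,::-1])
E
```

```text
[ 0.57341025 -0.04738672  0.13744533] [ 0.28149924 -0.30124581 -1.24549347] [ 0.59312019  0.04103362 -0.0070869 ]
[[-0.066, 0.997, 0.031], [0.898, 0.072, -0.433], [-0.434, -0.001, -0.901]]
8 rows: [0.03 0.02 0.63] [-0.01  0.03 -0.  ]
edge tool [ 0.0202 -0.0863  0.0155]
edge tool [0.0202 0.0884 0.0155]
```

View pics/m5.png

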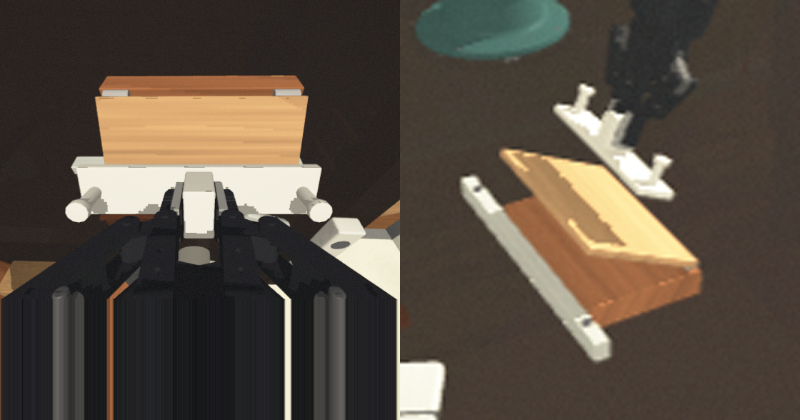

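Wrist view: the panel, with its low edge from (97,97) to (308,97), is parallel to the held strip and centred on it (202 against 200). I descend along the normal.

>>> {"method": "servo_tool", "body": {
  "moves": "0.03 0.02 0.63 0 0 0 1;0.03 0.02 0.63 0 0 0 1;0.03 0.02 0.63 0 0 0 1;0.03 0.02 0.63 0 0 0 1;0.03 0.02 0.63 0 0 0 1;0.03 0.02 0.63 0 0 0 1;0.03 0.02 0.6 0 0 0 1;0 0 0 0 0 0 1"
}}

```text
time: 10.65
tcp_pos: [0.575, -0.0629, 0.0954]
eef_rot: [1.894, 2.04, -0.435]
wrist_force: [-0.7, 0.2, -1.2]
opening: 0.019
grip_force: 59.0
```

>>> {"method": "servo_tool", "body": {
  "moves": "0 0 0.2 0 0 0 1;0 0 0.2 0 0 0 1;0 0 0.2 0 0 0 1;0 0 0.1 0 0 0 1;0 0 0.1 0 0 0 1;0 0 0.1 0 0 0 1;0 0 0 0 0 0 1;0 0 0 0 0 0 1"
}}

```text
time: 11.32
tcp_pos: [0.576, -0.066, 0.0885]
eef_rot: [1.894, 2.04, -0.432]
wrist_force: [0.3, 0.4, -0.9]
opening: 0.0189
grip_force: 59.0
```

```bash
cat > st.py <<'E'
from h import *
s=manip.get_state();M=R.from_rotvec(s['eef_rot']).as_matrix()
F=frame(4.2,-25.5);m=np.array([.577,-.080,.0640])
print(s['time'],s['tcp_pos'].round(4),'F tool',(M.T@s['wrist_force']).round(2),'T tool',(M.T@s['ft_torque']).round(3),'open',s['opening'])
print('pos in panel est (tool axes)',(F.as_matrix().T@(s['tcp_pos']-m)).round(4),'tilt',np.degrees(np.arccos(-M[2,2])),'yz',M[2,1].round(4))
E
python3 st.py
```

```text
11.3167 [ 0.576  -0.066   0.0885] F tool [0.72 0.35 0.62] T tool [-0.031  0.537 -0.036] open 0.018898707066979877
pos in panel est (tool axes) [ 0.0021  0.     -0.0282] tilt 25.590530799221405 yz -0.0015
```

>>> {"method": "servo_tool", "body": {
  "moves": "0 0 0.1 0 0 0 1;0 0 0.1 0 0 0 1;0 0 0.1 0 0 0 1;0 0 0.1 0 0 0 1;0 0 0.1 0 0 0 1;0 0 0 0 0 0 1;0 0 0 0 0 0 1;0 0 0 0 0 0 1"
}}

```text
time: 11.98
tcp_pos: [0.5762, -0.0664, 0.0866]
eef_rot: [1.894, 2.041, -0.432]
wrist_force: [-11.6, 12.0, 28.3]
opening: 0.0193
grip_force: 63.6
```

```bash
python3 st.py
```

```text
11.9833 [ 0.5762 -0.0664  0.0866] F tool [ -0.58 -10.68 -31.07] T tool [ 2.181 -0.366  0.011] open 0.01929627145851074
pos in panel est (tool axes) [ 0.0025  0.0002 -0.0263] tilt 25.540021341393988 yz -0.0022
```

>>> {"method": "servo_tool", "body": {
  "moves": "0 0 -0.1 0 0 0 1;0 0 -0.1 0 0 0 1;0 0 0 0 0 0 1;0 0 0 0 0 0 1;0 0 0 0 0 0 1;0 0 0 0 0 0 1;0 0 0 0 0 0 1;0 0 0 0 0 0 1"
}}

```text
time: 12.65
tcp_pos: [0.5762, -0.0665, 0.0869]
eef_rot: [1.893, 2.041, -0.431]
wrist_force: [-4.8, 5.6, 11.3]
opening: 0.0189
grip_force: 61.0
```

```bash
python3 st.py
```

```text
12.65 [ 0.5762 -0.0665  0.0869] F tool [  0.49  -4.43 -12.75] T tool [0.842 0.232 0.006] open 0.018913863663928922
pos in panel est (tool axes) [ 0.0024  0.0002 -0.0265] tilt 25.563603830742384 yz -0.0017
```

>>> {"method": "servo_tool", "body": {
  "moves": "0 0 0 0 -0.5 0 1;0 0 0 0 -0.5 0 1;0 0 0 0 0 0 1;0 0 0 0 0 0 1;0 0 0 0 0 0 1;0 0 0 0 0 0 1;0 0 0 0 0 0 1;0 0 0 0 0 0 1"
}}

```text
time: 13.32
tcp_pos: [0.5762, -0.0663, 0.0867]
eef_rot: [1.883, 2.03, -0.446]
wrist_force: [-4.6, 4.6, 11.2]
opening: 0.0192
grip_force: 60.9
```

```bash
python3 st.py
```

```text
13.3167 [ 0.5762 -0.0663  0.0867] F tool [ -0.58  -4.29 -12.21] T tool [ 0.838  0.688 -0.073] open 0.019226648867091415
pos in panel est (tool axes) [ 0.0026  0.0002 -0.0264] tilt 26.540575017844887 yz -0.0016
```

>>> {"method": "servo_tool", "body": {
  "moves": "0 0 0 0 0.45 0 1;0 0 0.05 0 0 0 1;0 0 0 0 0 0 1;0 0 0 0 0 0 1;0 0 0 0 0 0 1;0 0 0 0 0 0 1;0 0 0 0 0 0 1;0 0 0 0 0 0 1"
}}

```text
time: 13.98
tcp_pos: [0.5762, -0.0664, 0.0867]
eef_rot: [1.888, 2.035, -0.439]
wrist_force: [-6.3, 6.8, 15.0]
opening: 0.0187
grip_force: 61.5
```

```bash
python3 st.py; python3 - <<'E'
from h import *
d={k:grab(k,k+'6.png') for k in('scene','top','wrist')}
o=np.zeros((600,800,3),np.uint8);o[:,:400]=cv2.resize(d['scene']['img'][160:280,225:305],(400,600),interpolation=2)
o[:300,400:]=cv2.resize(d['wrist']['img'],(400,300));o[300:,400:]=cv2.resize(d['top']['img'][150:285,250:430],(400,300),interpolation=2)
cv2.imwrite('pics/m6.png',o[:,:,::-1])
E
```

```text
13.9833 [ 0.5762 -0.0664  0.0867] F tool [ -0.12  -5.76 -16.64] T tool [ 1.135  0.339 -0.012] open 0.01874370176878087
pos in panel est (tool axes) [ 0.0025  0.0002 -0.0264] tilt 26.093645227176967 yz -0.0017
```

View pics/m6.png

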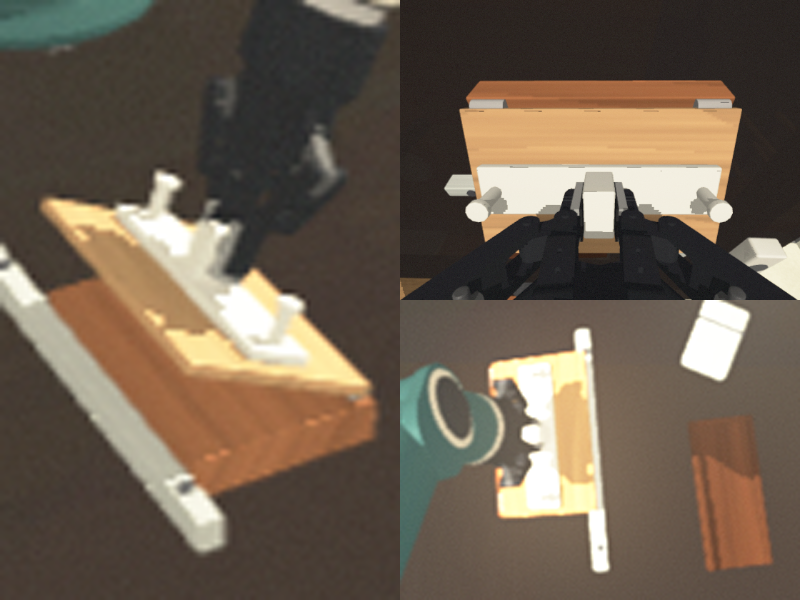

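The strip lies flush and centred: its right end spans x 245–305 in the crop against the panel edge's 190–370. The stand is on the rail, the press is about 17 N, and the moment puts the contact in the middle of the bar. I hand it in.

```bash
python3 -c "
from h import *
print(sign_off())"
```

```text
the job is handed in; nothing more can be done
None
```

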